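# Turn the warming plate up to two dots and start it

### The job

The tarts are on the warming plate: turn its knurled heat dial by fingertip friction, clicking it round clockwise to the two-dot setting, and let go so that it rests there; then press the start button all the way in and leave it. Only touch with a light fingertip: do not pinch or lift anything, and leave the tarts and the other things on the worktop where they are.

Things in the scene. Friction and masses are not known exactly. Their poses are not given: they have to be found in the camera images.
- warmer: grey electric warming plate, 220 (x) x 400 (y) x 46 mm, fixed to the worktop; origin at the centre of its underside, x away from its front edge, y to its left, z up. Dark steel hot plate (196 x 212 mm, 4 mm above the housing) centred 72 mm left of the origin. Dial and button are on its right, at y = -115 mm: dial axis at x = +18 mm, button at x = -78 mm, towards the front
- heat_dial_top (a point): centre of the dial's level top, on its axis, 62 mm above the worktop, 16 mm above the housing. Black disc, 104 mm across, 12 mm above a flat steel bezel, too wide to pinch; fine radial ribs outside a smooth dark cap 50 mm across. It gives downward on a spring, up to 8 mm (3 N to start, 6 N at 4 mm, 10 N at the bottom). A fingertip pressing it 3 to 5 mm down, 25 to 40 mm off the axis, and moving in an arc turns it
- heat_dial (a joint): angle of the dial, rad, growing clockwise seen from above: 0 = bar (off), 0.698 = one dot, 1.396 = two dots, 2.094 = three dots. It clicks: let go, it springs to the nearest of these; it takes 0.035 N m to pass from one to the next. It starts at the bar or at one dot
- heat_dial_mark (a point): outer end of the white pointer line on the dial's top, 48 mm from the axis; turns with the dial
- two_dots (a point): the two-dot setting on the housing, 70 mm from the dial's axis. Four white raised settings lie round the far side of the dial, 40 degrees apart, clockwise from above: a bar (off) 60 degrees left of the warmer's x axis, one dot 20 degrees left, two dots 20 degrees right, three dots 60 degrees right; the dots of a setting stand in a row pointing away from the dial
- start_button_top (a point): centre of the top of the round white start button, 28 mm in diameter, on the front right of the warmer, in a steel housing; pressed straight down
- start_button (a joint): travel of the start button, m: 0 = out, 0.006 = fully in (4 N); it springs back when released
- tart_1: red tart in a crimped pastry case, 66 mm across, 22 mm high, standing loose on the hot plate; origin at the centre of its underside; to be left alone
- tart_2: orange tart in a crimped pastry case, 66 mm across, 22 mm high, standing loose on the hot plate; origin at the centre of its underside; to be left alone
- tart_3: orange tart in a crimped pastry case, 66 mm across, 22 mm high, standing loose on the hot plate; origin at the centre of its underside; to be left alone
- mug_1: striped mug with a handle, 84 x 100 x 92 mm, loose on the worktop right of the warmer; origin at the centre of its underside; to be left alone
- garlic_1: garlic bulb, 60 mm, loose on the worktop right of the warmer; origin at its underside; to be left alone
- honey_jar: honey jar with a green lid, 70 mm across, 84 mm high, loose on the worktop left of the warmer; origin at the centre of its underside; to be left alone
- teaspoon_1: teaspoon, 138 mm long, loose on the worktop left of the warmer; origin under its middle; to be left alone
- jam_jar: jam jar with a white lid, 69 mm across, 99 mm high, loose on the worktop left of the warmer; origin at the centre of its underside; to be left alone

How it is judged:
By the outcome, as a careful person would: the job done as asked, in the order asked, and still so for the second after the job is handed in, with the robot touching nothing.
It also fails if it takes over 45 s, if anything falls off the work surface, if the arm or the gripper's body presses on something with over 40 N, if the wrist force passes 120 N, or if a joint passes its speed limit or range.

### The arm

A 6-joint arm with a two-finger parallel gripper is mounted at the origin on a cart in front of the work surface, level with it; the furniture and walls round the work are solid. World frame = base frame: x ahead of the robot, y to its left, z up, the work surface at z = 0. Lengths are in m, angles in rad, forces in N, time in s.
With the tool pointing down it reaches from about 0.3 to 0.75 m from the base axis. Payload 8.5 kg.
Tool frame: the origin (TCP) lies midway between the tips of the shut fingers; the grasp point (between the pads) lies 19 mm behind it (r.pinch_z is the distance from the TCP to the grasp point, in m); z points along the fingers, y is the line along which they close (so a half turn about z gives the same grasp; the last joint's range is limited). The gripper opens to 85 mm and grips with 20 to 120 N. Pads are 22 mm wide; open, the fingers measure 114 mm over their backs; the gripper's body (76 mm by 85 mm) begins 54 mm behind the grasp point. The pads swing forward as they close: fully open they stand 13 mm farther back than shut.
Start: joints at [1.1, 0.381, 1.297, -0, 1.464, -0.215], TCP at [0.139, 0.532, 0.231] pointing down, gripper open.
Joint ranges: [-3.11, 3.11], [-0.89, 2.33], [0.22, 2.48], [-1.42, 4.56], [0.17, 2.85], [-2.88, 2.88]. Speed limits (rad/s): [2.39, 2.39, 3.14, 3.14, 3.14, 3.14].

### API

Orientations are given as [roll, pitch, yaw] about the fixed x, y, z axes, in that order (R = Rz(yaw) Ry(pitch) Rx(roll)).
In Python, from cell import r gives the robot as it stands.
- The arm moves only by the tool carry_out, never from a script. Its argument "motion" is text: rows parted by semicolons, each of 7 numbers parted by spaces: the shift along the tool's x, y, z in units of 0.3 m (1.0 is 0.3 m), then the turn, a rotation vector about the tool's x, y, z in units of 0.5 rad (1.0 is 0.5 rad), then the opening, from 0 (shut) to 1 (fully open). A call has 1 to 20 rows; each row shifts and turns the commanded pose from where the row before left it, along the tool's axes as they then stand; what a row does not reach is not made up. A row lasts 1/12 s, in which the tool goes at most 41.7 mm and 7.16 degrees, less where a joint would pass 70% of its speed; a pose out of reach is approached as far as the arm can. A call with a number of a shift or a turn outside -1 to 1 is refused whole. A call with a gripper value outside its range is refused whole. The fingers move at their own pace and stop on an object; "newtons" is the grip in N (left out, the last holds). Time passes only in rows, so rows that do not move let the fingers close. It gives the time, the measured TCP pose, the force, the opening and the grip force at its end, in the units of the state.
- r.get_obs(): the state, without advancing time (a new reading comes with each control period).
- r.snapshot(name): name is "scene" or "side" or "wrist"; returns the picture (420x560x3 uint8, red, green, blue); there is no depth.
- r.get_calibration(name): a dict with "K" (3x3 intrinsics, pixels), "view" (4x4, takes a point from world to camera coordinates). Camera axes: x right, y down, z forward; pixel columns grow to the right and rows downward; lengths in m; the calibration is good to about 2 mm. A picture is of the moment at which its call begins: read the wrist's pose just before it. get_calibration takes no time and is no camera call; for the wrist camera it gives the pose at the moment of the call.
- r.job_done(): hands the job in; it is judged then, once.
Trained networks look in the newest picture that a camera, given by its name, has taken for a name from the list of things; names that differ only in an ending like _2 or _b are one class to them, and where a whole thing is asked for, a point or a joint stands for the part that bears it (a point fixed in the world has none). Each returns a list of dicts, best first, with "confidence" (0 to 1); they miss things now and then, are a little off and sometimes report something else, mostly with a low value. They report only what shows in the picture. A call takes as long as a camera call.
- r.outline_of(camera, name): "mask" (420x560 bool, what is visible of it) and "position" ([row, column] in pixels, amid what is visible of it).
- r.pinpoint(camera, name): "position" ([row, column] in pixels: a listed point, or the origin of a listed thing).
The state is a dict: "time_s": time; "joint_positions": joint angles; "qvel": joint speeds; "joint_efforts": joint torques, N m; "eef_pos": TCP position; "tool_rot": TCP orientation; "contact_force": force on the tool from outside, world axes, zero at the start; "ft_torque": the same for the moment, N m; "opening": opening from 0.0 (shut) to 1.0 (fully open); "grip_force": force on a finger pad.
Only numpy, scipy, OpenCV 4.12 (cv2) and the standard library are available. Lean on these libraries where they do the work, as an engineer would, in place of code of your own. Each camera call takes 0.05 s, during which the arm holds its last target. There are 200 camera calls.

## Working session

There is one attempt and no reset: what is moved stays moved. The work goes in short steps, Python scripts to look and compute and a tool call to move; the robot and the scene stay as the last step left them, time stands still between calls to the robot, and variables do not carry over. Pictures are saved under pics/ and viewed, at most 10 in all, crops included, and the job is handed in when it is done.

Besides the shell and the picture viewer there is one more tool, called after "Emit:" as a command line: name --argument value ..., lists and objects as JSON in quotes. carry_out: Moves the arm, as the interface text tells. Shifts and turns lie within -1 to 1; 1 stands for 0.3 m of shift or 0.5 rad of turn. Its arguments: {"type":"object","properties":{"motion":{"type":"string"},"newtons":{"type":"number"}},"required":["motion"]}

```bash
mkdir -p pics
cat > h.py <<'E'
from cell import r
import numpy as np, cv2
def snap(c,n=None):
    im=r.snapshot(c)
    if n: cv2.imwrite('pics/'+n,cv2.cvtColor(im,cv2.COLOR_RGB2BGR))
    return im
def ray(c,rc,z):
    k=r.get_calibration(c);V=np.array(k['view']);R,t=V[:3,:3],V[:3,3]
    o=-R.T@t; d=R.T@np.linalg.inv(k['K'])@[rc[1],rc[0],1]
    return o+d*(z-o[2])/d[2]
def proj(c,p):
    k=r.get_calibration(c);V=np.array(k['view']);q=np.array(k['K'])@(V[:3,:3]@p+V[:3,3]);return (q[:2]/q[2])[::-1]
E
python3 - <<'E'
from h import *
print(r.get_obs())
for c in ['scene','side']:
    snap(c,c+'1.png')
    for n,z in [('heat_dial_top',.062),('heat_dial_mark',.062),('two_dots',.047),('start_button_top',.055),('warmer',0)]:
        for d in r.pinpoint(c,n)[:2]: print(c,n,d['confidence'],np.round(d['position'],1),ray(c,d['position'],z).round(4))
E
```

```text
{'time_s': 0.0, 'joint_positions': array([ 1.09973352e+00,  3.81197995e-01,  1.29827324e+00, -5.99519725e-06,
        1.46360431e+00, -2.15308438e-01]), 'qvel': array([-1.01890733e-03, -3.44196526e-04,  1.88149903e-03,  2.56834508e-04,
       -1.51536760e-05,  6.92372894e-05]), 'joint_efforts': array([-1.57638838e-04, -4.48453581e+01, -2.31280518e+01, -2.57324618e-04,
        4.72526604e-03, -5.70024940e-05]), 'eef_pos': array([0.13900552, 0.53183458, 0.2307065 ]), 'tool_rot': array([-3.14014273e+00, -3.10995859e-04,  2.88583871e+00]), 'contact_force': array([ 0.18943487, -0.19518821, -0.28782107]), 'ft_torque': array([-0.03373057, -0.00383408, -0.04498677]), 'grip_force': 0.0, 'opening': 1.0015768242705485}
scene heat_dial_top 0.8 [224.3 296.5] [ 0.4995 -0.0692  0.062 ]
scene heat_dial_mark 0.67 [213.  291.3] [ 0.5462 -0.0308  0.062 ]
scene heat_dial_mark 0.36 [197.6 131.4] [0.3985 0.4127 0.062 ]
scene two_dots 0.88 [222.9 317.8] [ 0.5569 -0.1067  0.047 ]
scene start_button_top 0.47 [235.6 272.6] [ 0.4295 -0.0349  0.055 ]
scene warmer 0.8 [232.2 262.4] [0.5063 0.038  0.    ]
scene warmer 0.15 [220.8 318.9] [ 0.6417 -0.0763  0.    ]
side heat_dial_top 0.7 [249.8 270.9] [ 0.5083 -0.0665  0.062 ]
side heat_dial_top 0.26 [362.3 253.4] [ 0.4788 -0.426   0.062 ]
side heat_dial_mark 0.65 [239.3 280.9] [ 0.537 -0.022  0.062]
side two_dots 0.86 [262.1 286.8] [ 0.555  -0.1001  0.047 ]
side start_button_top 0.46 [243.8 236.2] [ 0.4041 -0.0371  0.055 ]
side warmer 0.74 [238.4 276.4] [0.5225 0.0456 0.    ]
```

View pics/scene1.png

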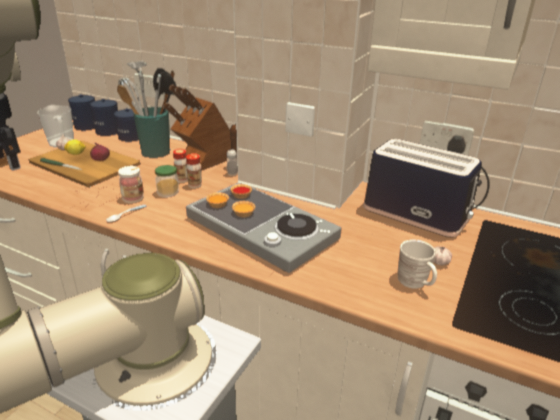

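View pics/side1.png

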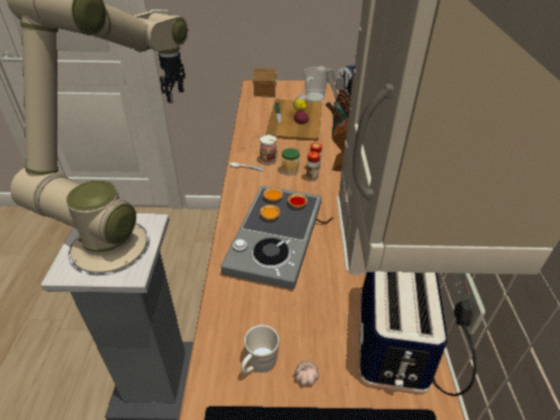

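Emit:
carry_out --motion "-0.083 -0.089 -0.0075 0 0 0 0; -0.083 -0.089 -0.0075 0 0 0 0; -0.083 -0.089 -0.0075 0 0 0 0; -0.083 -0.089 -0.0075 0 0 0 0; -0.083 -0.089 -0.0075 0 0 0 0; -0.083 -0.089 -0.0075 0 0 0 0; -0.083 -0.089 -0.0075 0 0 0 0; -0.083 -0.089 -0.0075 0 0 0 0; -0.083 -0.089 -0.0075 0 0 0 0; -0.083 -0.089 -0.0075 0 0 0 0; -0.083 -0.089 -0.0075 0 0 0 0; -0.083 -0.089 -0.0075 0 0 0 0; -0.083 -0.089 -0.0075 0 0 0 0; -0.083 -0.089 -0.0075 0 0 0 0; -0.083 -0.089 -0.0075 0 0 0 0; -0.083 -0.089 -0.0075 0 0 0 0; -0.083 -0.089 -0.0075 0 0 0 0; -0.083 -0.089 -0.0075 0 0 0 0; 0 0 0 0 0 0 0; 0 0 0 0 0 0 0"

```text
time_s: 2.27
eef_pos: [0.4516, -0.0476, 0.2715]
tool_rot: [3.141, -0.001, 2.883]
contact_force: [-0.2, -0.3, 0.0]
opening: 0.002
grip_force: 0.0
```

```bash
cat > look.py <<'E'
from h import *
import sys
o=r.get_obs();print({k:np.round(o[k],4) for k in('time_s','joint_positions','eef_pos','tool_rot','contact_force','opening')})
for c in sys.argv[2:]:
    snap(c,sys.argv[1]+c+'.png')
    for n,z in [('heat_dial_top',.062),('heat_dial_mark',.062),('two_dots',.047),('start_button_top',.055)]:
        for d in r.pinpoint(c,n)[:1]: print(c,n,d['confidence'],np.round(d['position'],1),ray(c,d['position'],z).round(4))
E
python3 look.py a wrist
```

```text
{'time_s': np.float64(2.2667), 'joint_positions': array([-3.6680e-01,  1.8130e-01,  1.4657e+00,  1.0000e-04,  1.4952e+00,
       -1.6791e+00]), 'eef_pos': array([ 0.4516, -0.0476,  0.2715]), 'tool_rot': array([ 3.1415e+00, -6.0000e-04,  2.8831e+00]), 'contact_force': array([-0.1865, -0.2882,  0.0212]), 'opening': np.float64(0.0021)}
wrist heat_dial_mark 0.57 [246.5 307.2] [ 0.5417 -0.0325  0.062 ]
wrist two_dots 0.88 [269.6 251.9] [ 0.5633 -0.1104  0.047 ]
wrist start_button_top 0.75 [145.3 272.5] [ 0.4136 -0.0423  0.055 ]
```

View pics/awrist.png

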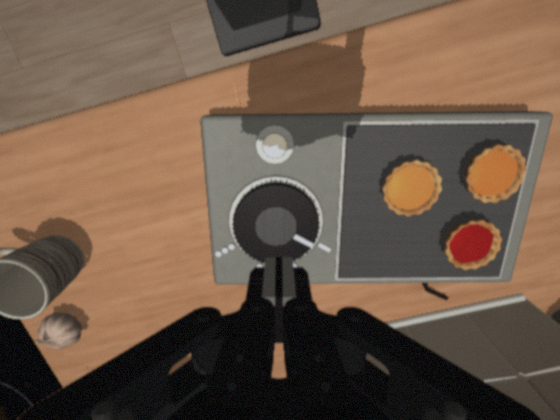

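Run:
```python
from h import *
snap('wrist')
for p,z in [((225.5,276),.062),((248,325),.047),((250,225),.047),((145,273),.055)]: print(p,ray('wrist',p,z).round(4))
for d in r.outline_of('wrist','heat_dial')[:1]:
    m=d['mask'];ys,xs=np.where(m);print(d['confidence'],ys.min(),ys.max(),xs.min(),xs.max(),d['position'])
    c,_=cv2.findContours(m.astype('uint8'),0,1); e=cv2.fitEllipse(cv2.convexHull(max(c,key=len)));print(e,ray('wrist',(e[0][1],e[0][0]),.058))
```

```text
(225.5, 276) [ 0.5056 -0.0625  0.062 ]
(248, 325) [ 0.5572 -0.0112  0.047 ]
(250, 225) [ 0.5276 -0.1361  0.047 ]
(145, 273) [ 0.4135 -0.0417  0.055 ]
0.64 183 262 230 316 [224.5, 274.7]
((273.7979431152344, 223.87918090820312), (81.79978942871094, 86.9373779296875), 85.66902923583984) [ 0.50452828 -0.06507577  0.058     ]
```

Emit:
carry_out --motion "0 0 0 0 0 0.22 0; 0 0 0 0 0 0.22 0; 0 0 0 0 0 0.22 0; 0 0 0 0 0 0.22 0; -0.073 0.018 0 0 0 0 0; -0.073 0.018 0.06 0 0 0 0; -0.073 0.018 0.08 0 0 0 0; -0.073 0.018 0.08 0 0 0 0; 0 0 0.08 0 0 0 0; 0 0 0.08 0 0 0 0; 0 0 0.08 0 0 0 0; 0 0 0.08 0 0 0 0; 0 0 0.06 0 0 0 0; 0 0 0.04 0 0 0 0; 0 0 0 0 0 0 0; 0 0 0 0 0 0 0"

```text
time_s: 3.95
eef_pos: [0.5322, -0.0855, 0.0799]
tool_rot: [-3.141, -0.001, 2.446]
contact_force: [0.6, -0.3, -0.5]
opening: -0.0
grip_force: 0.0
```

```bash
python3 look.py b wrist
```

```text
{'time_s': np.float64(3.95), 'joint_positions': array([-0.379 ,  0.5215,  1.5485, -0.    ,  1.0721, -1.2546]), 'eef_pos': array([ 0.5322, -0.0855,  0.0799]), 'tool_rot': array([-3.1414e+00, -5.0000e-04,  2.4464e+00]), 'contact_force': array([ 0.6306, -0.2799, -0.528 ]), 'opening': np.float64(-0.0002)}
wrist heat_dial_top 0.88 [202.7 275.6] [ 0.5073 -0.0664  0.062 ]
wrist heat_dial_mark 0.56 [210.6 363.4] [ 0.5411 -0.0331  0.062 ]
wrist start_button_top 0.79 [ 13.4 174.6] [ 0.4084 -0.0447  0.055 ]
```

View pics/bwrist.png

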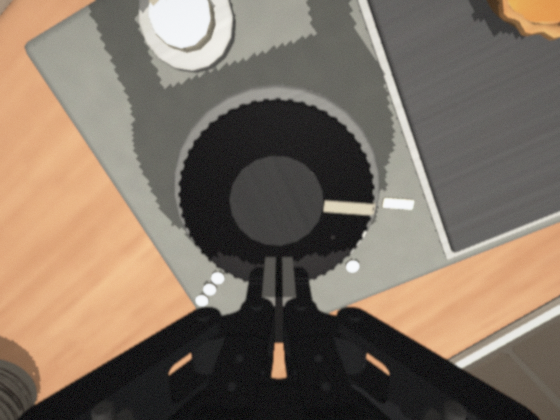

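Emit:
carry_out --motion "-0.01 0 0.04 0 0 0 0; 0 0 0.01 0 0 0 0; 0 0 0.01 0 0 0 0; 0 0 0.006 0 0 0 0; 0 0 0.003 0 0 0 0; 0 0 0.002 0 0 0 0; 0 0 0 0 0 0 0; 0 0 0 0 0 0 0"

```text
time_s: 4.87
eef_pos: [0.5347, -0.0878, 0.059]
tool_rot: [3.141, 0.001, 2.446]
contact_force: [-1.6, -0.2, 4.8]
opening: 0.001
grip_force: 2.6
```

Emit:
carry_out --motion "0 0 0.0035 0 0 0 0; 0.0003 -0.0081 0 0 0 0.14 0; 0.0003 -0.0081 0 0 0 0.14 0; 0.0003 -0.0081 0 0 0 0.14 0; 0.0003 -0.0081 0 0 0 0.14 0; 0.0003 -0.0081 0 0 0 0.14 0; 0.0003 -0.0081 0 0 0 0.14 0; 0.0003 -0.0081 0 0 0 0.14 0; 0.0003 -0.0081 0 0 0 0.14 0; 0.0003 -0.0081 0 0 0 0.14 0; 0.0003 -0.0081 0 0 0 0.14 0"

```text
time_s: 5.78
eef_pos: [0.5146, -0.1004, 0.0583]
tool_rot: [3.14, 0.002, 1.742]
contact_force: [0.3, -2.9, 5.8]
opening: -0.005
grip_force: 2.9
```

```bash
python3 look.py c wrist
```

```text
{'time_s': np.float64(5.7833), 'joint_positions': array([-4.1850e-01,  5.3120e-01,  1.6153e+00, -8.0000e-04,  9.9220e-01,
       -5.8970e-01]), 'eef_pos': array([ 0.5146, -0.1004,  0.0583]), 'tool_rot': array([3.1396e+00, 2.1000e-03, 1.7424e+00]), 'contact_force': array([ 0.3066, -2.8904,  5.8247]), 'opening': np.float64(-0.0054)}
wrist heat_dial_top 0.57 [207.1 279.1] [ 0.5082 -0.064   0.062 ]
wrist heat_dial_mark 0.56 [212.2 371.6] [ 0.5509 -0.059   0.062 ]
wrist two_dots 0.7 [282.5 366.8] [ 0.565 -0.104  0.047]
wrist start_button_top 0.77 [124.   54.2] [ 0.4036 -0.0452  0.055 ]
```

View pics/cwrist.png

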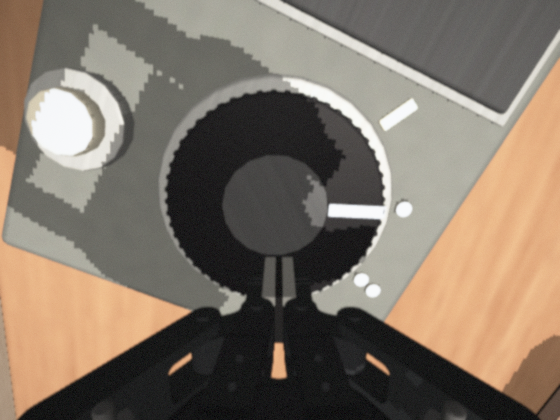

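Emit:
carry_out --motion "0.0003 -0.0081 0 0 0 0.14 0; 0.0003 -0.0081 0 0 0 0.14 0; 0.0003 -0.0081 0 0 0 0.14 0; 0.0003 -0.0081 0 0 0 0.14 0; 0.0003 -0.0081 0 0 0 0.14 0; 0.0003 -0.0081 0 0 0 0.14 0; 0.0003 -0.0081 0 0 0 0.14 0; 0.0003 -0.0081 0 0 0 0.14 0; 0.0003 -0.0081 0 0 0 0.14 0; 0.0003 -0.0081 0 0 0 0.14 0; 0 0 0 0 0 0 0"

```text
time_s: 6.95
eef_pos: [0.4905, -0.0961, 0.0581]
tool_rot: [3.14, 0.001, 1.042]
contact_force: [-1.6, -3.6, 5.2]
opening: -0.003
grip_force: 3.0
```

```bash
python3 look.py d wrist
```

```text
{'time_s': np.float64(6.95), 'joint_positions': array([-4.3020e-01,  5.0000e-01,  1.6828e+00, -1.2000e-03,  9.5730e-01,
        9.9100e-02]), 'eef_pos': array([ 0.4905, -0.0961,  0.0581]), 'tool_rot': array([3.1400e+00, 9.0000e-04, 1.0423e+00]), 'contact_force': array([-1.6385, -3.6133,  5.15  ]), 'opening': np.float64(-0.0029)}
wrist heat_dial_top 0.76 [208.3 275. ] [ 0.5072 -0.0638  0.062 ]
wrist heat_dial_mark 0.81 [215.2 374.6] [ 0.5455 -0.09    0.062 ]
wrist start_button_top 0.78 [271.   78.7] [ 0.4006 -0.0443  0.055 ]
```

View pics/dwrist.png

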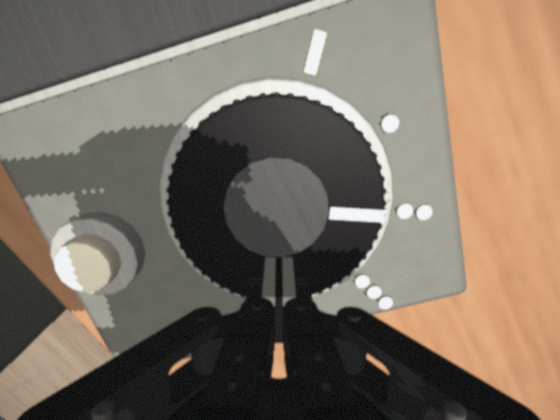

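Emit:
carry_out --motion "0 0 -0.02 0 0 0 0; 0 0 -0.08 0 0 0 0; 0 0 -0.1 0 0 0 0; 0 0 -0.1 0 0 0 0; 0.007 -0.04 -0.05 0 0 0 0; 0 -0.05 0 0 0 0 0; 0 0 0 0 0 0 0; 0 0 0 0 0 0 0"

```text
time_s: 7.87
eef_pos: [0.468, -0.0799, 0.1627]
tool_rot: [3.141, -0.0, 1.046]
contact_force: [0.5, -0.5, -0.1]
opening: -0.001
grip_force: 0.0
```

```bash
python3 look.py e wrist side
python3 - <<'E'
from h import *
print(proj('wrist',np.array([.414,-.042,.055])),proj('wrist',np.array([.414,-.042,.065])))
E
```

```text
{'time_s': np.float64(7.8667), 'joint_positions': array([-4.1930e-01,  3.1800e-01,  1.6130e+00,  1.0000e-04,  1.2104e+00,
        1.0540e-01]), 'eef_pos': array([ 0.468 , -0.0799,  0.1627]), 'tool_rot': array([ 3.1414e+00, -1.0000e-04,  1.0461e+00]), 'contact_force': array([ 0.4894, -0.4618, -0.1325]), 'opening': np.float64(-0.0006)}
wrist heat_dial_top 0.72 [170.7 314.4] [ 0.5085 -0.0663  0.062 ]
wrist heat_dial_mark 0.57 [178.5 371.9] [ 0.5446 -0.0944  0.062 ]
wrist two_dots 0.71 [173.1 388.6] [ 0.5605 -0.1025  0.047 ]
wrist start_button_top 0.81 [207.6 192.9] [ 0.4064 -0.0448  0.055 ]
side heat_dial_top 0.86 [251.5 269.5] [ 0.5045 -0.0735  0.062 ]
side heat_dial_mark 0.6 [254.8 286.6] [ 0.5541 -0.0856  0.062 ]
side two_dots 0.74 [246.9 241.7] [ 0.4205 -0.0418  0.047 ]
side start_button_top 0.54 [242.8 239.5] [ 0.4136 -0.0327  0.055 ]
[200.43747223 198.85258937] [204.13598032 195.8552088 ]
```

View pics/ewrist.png

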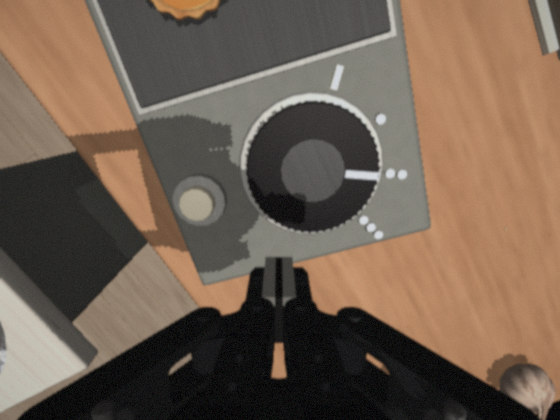

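Emit:
carry_out --motion "0.0067 -0.073 0 0 0 0 0; 0.0067 -0.073 0 0 0 0 0; 0.0067 -0.073 0 0 0 0 0; 0 0 0.08 0 0 0 0; 0 0 0.08 0 0 0 0; 0 0 0.07 0 0 0 0; 0 0 0.04 0 0 0 0; 0 0 0 0 0 0 0; 0 0 0 0 0 0 0"

```text
time_s: 9.12
eef_pos: [0.4143, -0.042, 0.0815]
tool_rot: [-3.141, 0.0, 1.046]
contact_force: [0.2, -0.1, 0.7]
opening: 0.003
grip_force: 0.0
```

Emit:
carry_out --motion "0 0 0.01 0 0 0 0; 0 0 0.01 0 0 0 0; 0 0 0.01 0 0 0 0; 0 0 0.01 0 0 0 0; 0 0 0 0 0 0 0"

```text
time_s: 9.53
eef_pos: [0.4142, -0.0419, 0.0692]
tool_rot: [-3.141, 0.0, 1.046]
contact_force: [-0.7, 0.1, 0.1]
opening: 0.004
grip_force: 0.0
```

Emit:
carry_out --motion "0 0 0.007 0 0 0 0; 0 0 0.007 0 0 0 0; 0 0 0 0 0 0 0"

```text
time_s: 9.78
eef_pos: [0.4144, -0.042, 0.0651]
tool_rot: [3.141, -0.0, 1.046]
contact_force: [0.4, -0.1, 2.3]
opening: 0.001
grip_force: 1.2
```

Emit:
carry_out --motion "0 0 0.007 0 0 0 0; 0 0 0.005 0 0 0 0; 0 0 0 0 0 0 0"

```text
time_s: 10.03
eef_pos: [0.4144, -0.042, 0.062]
tool_rot: [3.141, -0.0, 1.046]
contact_force: [-1.2, 0.8, 8.9]
opening: -0.002
grip_force: 4.0
```

Emit:
carry_out --motion "0 0 0.003 0 0 0 0; 0 0 0 0 0 0 0; 0 0 0 0 0 0 0"

```text
time_s: 10.28
eef_pos: [0.4145, -0.042, 0.0617]
tool_rot: [3.14, -0.0, 1.046]
contact_force: [-4.5, 2.5, 19.9]
opening: -0.001
grip_force: 9.5
```

Emit:
carry_out --motion "0 0 -0.01 0 0 0 0; 0 0 -0.06 0 0 0 0; 0 0 -0.1 0 0 0 0; 0 0 -0.1 0 0 0 0; 0 0.05 -0.1 0 0 0 0; 0 0.05 0 0 0 0 0; 0 0 0 0 0 0 0; 0 0 0 0 0 0 0"

```text
time_s: 10.95
eef_pos: [0.4399, -0.0569, 0.1712]
tool_rot: [-3.14, 0.0, 1.046]
contact_force: [0.2, -0.1, -0.1]
opening: -0.0
grip_force: 0.0
```

```bash
python3 look.py f wrist
```

```text
{'time_s': np.float64(10.95), 'joint_positions': array([-0.3968,  0.2573,  1.6764,  0.    ,  1.209 ,  0.1285]), 'eef_pos': array([ 0.4399, -0.0569,  0.1712]), 'tool_rot': array([-3.1405e+00,  1.0000e-04,  1.0455e+00]), 'contact_force': array([ 0.1833, -0.1172, -0.115 ]), 'opening': np.float64(-0.0003)}
wrist heat_dial_top 0.81 [174.3 356.7] [ 0.5071 -0.0641  0.062 ]
wrist heat_dial_mark 0.89 [178.  415.6] [ 0.5472 -0.0908  0.062 ]
wrist two_dots 0.68 [175.2 431.6] [ 0.5642 -0.1019  0.047 ]
wrist start_button_top 0.78 [208.9 241. ] [ 0.4089 -0.0441  0.055 ]
```

View pics/fwrist.png

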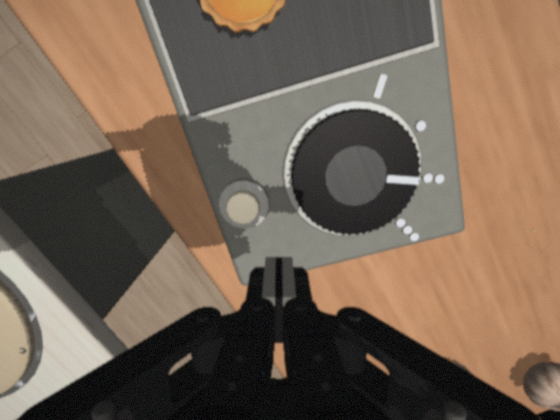

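Run:
```python
from h import *
from scipy.spatial.transform import Rotation as Ro
from scipy.optimize import least_squares
k=r.get_calibration('wrist');V=np.array(k['view']);K=np.array(k['K']);o=r.get_obs()
def T(p,e):
    M=np.eye(4);M[:3,:3]=Ro.from_euler('xyz',e).as_matrix();M[:3,3]=p;return M
X=V@T(o['eef_pos'],o['tool_rot'])
P={'b':([.5322,-.0855,.0799],[-3.1414,-.0005,2.4464]),'c':([.5146,-.1004,.0583],[3.1396,.0021,1.7424]),'d':([.4905,-.0961,.0581],[3.14,.0009,1.0423]),'e':([.468,-.0799,.1627],[3.1414,-.0001,1.0461])}
def pj(n,p): q=K@(X@np.linalg.inv(T(*P[n]))@[*p,1])[:3]; return (q[:2]/q[2])[::-1]
def tri(obs): 
    s=least_squares(lambda p:np.concatenate([pj(n,p)-u for n,u in obs.items()]),[.414,-.042,.06]);return s.x.round(4),s.fun.round(1)
print('top',tri({'b':(13.4,174.6),'c':(124,54.2),'d':(271,78.7),'e':(207.6,192.9)}))
print('top eye',tri({'c':(122,63),'d':(264,84),'e':(205,196)}))
print('ring eye',tri({'c':(119,78),'d':(255,100),'e':(201,199)}))
print('bar-end check dial',tri({'c':(207,279),'d':(208,275),'e':(170.7,314.4)}))
```

```text
top (array([ 0.4126, -0.0429,  0.0683]), array([-2.3,  1. ,  0.6,  0.2,  1.3,  0.9, -0.4,  1.5]))
top eye (array([ 0.4131, -0.0418,  0.0636]), array([-0.6,  0. ,  1.2,  0.7, -1. , -0.4]))
ring eye (array([ 0.4095, -0.0429,  0.0467]), array([ 1.3,  0.6, -0.6, -0.8, -0. , -1.2]))
bar-end check dial (array([ 0.5079, -0.0633,  0.0649]), array([ 0.3, -0.4,  0.7,  0.9, -2.1, -1.5]))
```

```bash
python3 -c "
from cell import r
print(r.job_done())"
```

```text
the job is handed in; nothing more can be done
None
```

I turned the dial clockwise to two dots, where it rested after I let go, then pressed the start button about 6 mm to its hard stop and released it; the job was handed in at about 11 s with the arm clear and nothing else touched.

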